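Release the cam clamp of an edge-gluing jig

ROBOT

A 6-joint arm with a two-finger parallel gripper is mounted at the origin on the work surface. World frame = base frame: x ahead of the robot, y to its left, z up, the work surface at z = 0. Lengths are in mm, angles in rad, forces in N, time in s.
With the tool pointing down it reaches from about 275 to 825 mm from the base axis. Payload 4.9 kg.
Tool frame: the origin (TCP) lies at the very end of the fingers, on their centre line; the grasp point (between the pads) lies 19 mm behind it; x points along the fingers, z is the direction in which the jaws open and shut, and the axes are right-handed (so a half turn about x gives the same grasp; the last joint's range is limited). The gripper opens to 85 mm and grips with 20 to 120 N. Pads are 22 mm wide; open, the fingers measure 114 mm over their backs; the gripper's body (76 mm by 85 mm) begins 54 mm behind the grasp point. The pads swing forward as they close: fully open they stand 13 mm farther back than shut.
Start: joints at [-1.249, 0.326, -0.193, 1.052, 0, 1.437], TCP at [242.113, -493.862, 231.281] pointing down, gripper open.
Joint ranges: [-2.65, 2.65], [-0.97, 1.79], [-1.3, 1.35], [-1.93, 2.1], [-1.47, 1.37], [-3.14, 3.14]. Speed limits (rad/s): [2.57, 2.57, 3.14, 3.14, 3.14, 3.14].

INTERFACE

Orientations are given as a unit quaternion [w, x, y, z].
In Python, from cell import r gives the robot as it stands.
- The arm moves only by the tool servo_tool, never from a script. Its argument "motion" is text: rows parted by semicolons, each of 7 numbers parted by spaces: the shift along the tool's x, y, z in m, then the turn, a rotation vector about the tool's x, y, z in rad, then the closure, from 0 (fully open) to 1 (shut). In form: x y z wx wy wz gripper; .... A call has 1 to 5 rows; each row shifts and turns the pose as measured when the row begins, along the tool's axes as they then stand; what a row does not reach is not made up. A row lasts 1/12 s, in which the tool goes at most 41.7 mm and 7.16 degrees, less where a joint would pass 70% of its speed; a pose out of reach is approached as far as the arm can. A call is refused whole if a number of a shift passes 0.0417 or a number of a turn 0.125, either way. A call with a gripper value outside its range is refused whole. The fingers move at their own pace and stop on an object; "force" is the grip in N (left out, the last holds). Time passes only in rows, so rows that do not move let the fingers close. It gives the time, the measured TCP pose, the force and the opening at its end, in the units of the state.
- r.sense(): the state, without advancing time (a new reading comes with each control period).
- r.read_camera(name): name is "side" or "top"; returns a dict with "frame" (480x640x3 uint8, red, green, blue), "fovy" (degrees; the focal length in pixels is half the picture's height over the tangent of half this angle, whatever the lens; pixels are square), "cx", "cy" (the principal point, pixels), "position" and "rotation" of the camera in the world. Camera axes: x right, y up, looking along -z (the intrinsics and any distortion apply to the point x, -y, -z); pixel columns grow to the right and rows downward; lengths in mm; the calibration is good to about 2 mm. A picture is of the moment at which its call begins. There is no depth.
- r.finish_job(): hands the job in, once; it reports no verdict.
Trained networks look in the newest picture that a camera, given by its name, has taken for a name from the list of things; names that differ only in an ending like _2 or _b are one class to them, and where a whole thing is asked for, a point or a joint stands for the part that bears it (a point fixed in the world has none). Each returns a list of dicts, best first, with "conf" (0 to 1); they miss things now and then, are a little off and sometimes report something else, mostly with a low value. They report only what shows in the picture. A call takes as long as a camera call. They do not tell look-alikes from the thing itself.
- r.masks_of(target, camera): "pixels" (480x640 bool, what is visible of it).
- r.landmark_of(target, camera): "at" ([x, y, z] in mm, in the coordinates of the camera as it stood for that picture, good to about 4 mm: a listed point, or the origin of a listed thing).
The state is a dict: "clock": time; "qpos": joint angles; "qd": joint speeds; "joint_efforts": joint torques, N m; "tool_pos": TCP position; "orientation": TCP orientation; "ft_force": force on the tool from outside, world axes, zero at the start; "torque": the same for the moment, N m; "finger_gap": opening from 0.0 (shut) to 1.0 (fully open).
Only numpy, scipy, OpenCV 4.12 (cv2) and the standard library are available. Lean on these libraries where they do the work, as an engineer would, in place of code of your own. Each camera call takes 0.05 s, during which the arm holds its last target. There are 200 camera calls.

TASK

The small panel in the edge-gluing jig has set, so open the cam clamp with pushes of the fingertips: swing the wooden cam lever all the way round to its stop dowel, so that the cam's low side faces the sliding jaw, then push the jaw forward, off the panel, until it is home against the cam. Finish clear of the jig, with nothing picked up, the panel still lying in its place in the jig and the other things on the bench undisturbed.

Things in the scene. Friction and masses are not known exactly. Their poses are not given: they have to be found in the camera images.
- jig: Fixed wooden edge-gluing jig. Origin on the bench top, on the axis of the cam's pivot bolt; x is forward, the way the jaw opens (roughly away from the robot), y to its left, z up. White laminated base 18 mm thick, x -272 to +72 mm, y +-122. Along x: fence (x -265 to -235, top at z 50 mm), panel, jaw, two guides (x -86 to -42, |y| 20 to 55, top at z 50 mm), cam with lever.
- cam (a joint): Angle (rad) of the eccentric cam about its vertical pivot, growing counter-clockwise from above; the lever turns with it. 0: high point on the jaw's stem, lever points to the jig's -y. 3.14: low point to the stem, lever points to +y, against the stop dowel. Starts at 0.05 to 0.45. The lever goes round over the +x side, stiffly (0.25 N m, 3 N at 80 mm), and stays where it is left.
- lever_end (a point): Top centre of the lever's rounded end (30 mm across), 97 mm from the pivot axis. The lever is a straight, flat-sided bar 24 mm wide from the pivot out to 112 mm; its underside is 38 mm and its top 56 mm above the bench. Under it, on the pivot, is the cam: a plywood disc of 38 mm radius, centre 10 mm off the pivot, 20 to 38 mm above the bench.
- stop_dowel (a point): Top of the fixed stop dowel, 12 mm thick, 60 mm above the bench, at x -18.5, y +85 mm in the jig's frame.
- jaw (a joint): Forward slide (m) of the wooden jaw along the jig's x. 0: on the panel. The cam stops it: at about 0.020 with the cam at its low point, within 1.5 mm of 0 while the cam is near its high point, however hard it is pushed. It slides with about 2.5 N of friction and stays where it is left.
- jaw_face (a point): Middle of the upper edge of the jaw's near face, the flat upright face that bears on the panel; at jaw 0 it is at x -134 mm in the jig's frame. The jaw is a T: crossbar 26 mm thick (x), 200 mm wide (y), from 19 to 69 mm above the bench, so its near face stands 29 mm above the panel's top; behind it a stem 64 mm wide runs between the guides to the cam.
- panel: Loose glued-up panel of three wood strips, 100 mm (x) by 170 mm (y) by 22 mm thick, lying flat between fence and jaw. Origin in the middle of its underside, which lies on the base 18 mm above the bench; its top is 40 mm above the bench.
- glue_bottle: Bystander: standing glue bottle, 64 mm diameter, 168 mm high, origin under its middle.
- hammer: Bystander: hammer lying on the bench, 260 mm long along its x, 26 mm high, origin under its middle.
- tape_measure: Bystander: tape measure standing on the bench, 68 x 36 x 58 mm high, origin under its middle.
Not all that is in view belongs to the job. What is shaped like the panel but blue or green is not meant.

How it is judged:
By the outcome, as a careful person would: the job done as asked, in the order asked, and still so for the second after the job is handed in, with the robot touching nothing.
It also fails if it takes over 58 s, if anything falls off the work surface, if the arm or the gripper's body presses on something with over 40 N, if the wrist force passes 120 N, or if a joint passes its speed limit or range.

## Working session

There is one attempt and no reset: what is moved stays moved. The work goes in short steps, Python scripts to look and compute and a tool call to move; the robot and the scene stay as the last step left them, time stands still between calls to the robot, and variables do not carry over. Pictures are saved under pics/ and viewed, about 8 in all and at most 12, crops included, and the job is handed in when it is done.

Besides the shell and the picture viewer there is one more tool, called after "Emit:" as name(argument=value, ...) on one line, values as JSON. servo_tool: Moves the arm, as the interface text tells. Its arguments: {"type":"object","properties":{"motion":{"type":"string"},"force":{"type":"number"}},"required":["motion"]}

```bash
mkdir -p pics
cat > h.py <<'E'
import numpy as np, cv2
from cell import r
def world(c,p): return np.array(c["rotation"]).reshape(3,3)@np.array(p)+np.array(c["position"])
def look(names,cams=("side","top"),save=None):
    for cam in cams:
        c=r.read_camera(cam)
        if save: cv2.imwrite(f"pics/{save}_{cam}.png",c["frame"][:,:,::-1])
        for n in names:
            for d in r.landmark_of(n,cam)[:3]: print(cam,n,round(d["conf"],2),world(c,d["at"]).round(0))
def st():
    s=r.sense(); print({k:np.round(s[k],3).tolist() for k in("clock","tool_pos","orientation","ft_force","finger_gap","qpos")})
E
python3 - <<'E'
from h import *
look(["jig","lever_end","stop_dowel","jaw_face","panel","glue_bottle","hammer","tape_measure"],save="a")
st()
for c in("side","top"):
    d=r.read_camera(c);print(c,d["fovy"],d["cx"],d["cy"],d["position"],np.round(d["rotation"],3).tolist(),d.keys())
E
```

```text
Traceback (most recent call last):
  File "h.py", line 9, in look
    for d in r.landmark_of(n,cam)[:3]: print(cam,n,round(d["conf"],2),world(c,d["at"]).round(0))
                                                                      ~~~~~^^^^^^^^^^^
  File "h.py", line 3, in world
    def world(c,p): return np.array(c["rotation"]).reshape(3,3)@np.array(p)+np.array(c["position"])
                           ~~~~~~~~~~~~~~~~~~~~~~~~~~~~~~~^^^^^
ValueError: cannot reshape array of size 4 into shape (3,3)
```

View pics/a_side.png

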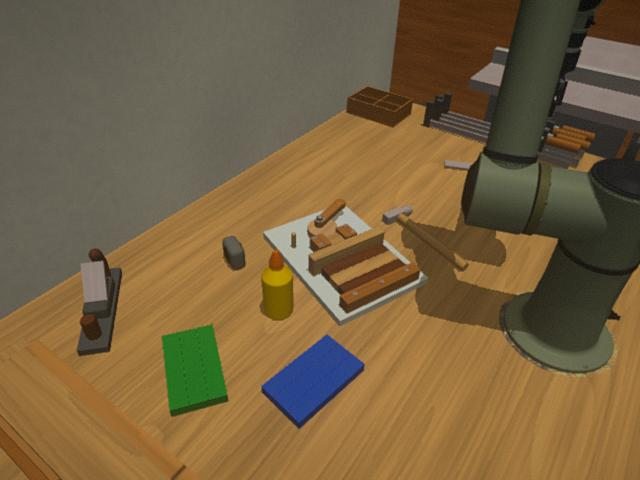

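Side view: jig centre about (345,260), lever pointing to about (338,207), dowel at (293,240), bottle at (278,290), tape (234,252), hammer right of jig (430,235). The rotation is a quaternion, so I'll fix that.

```bash
sed -i 's/^def world.*/from scipy.spatial.transform import Rotation as R\ndef world(c,p): return R.from_quat(np.roll(c["rotation"],-1)).apply(p)+np.array(c["position"])/' h.py
python3 - <<'E'
from h import *
look(["jig","lever_end","stop_dowel","jaw_face","panel","glue_bottle","hammer","tape_measure"],save="a")
st()
for c in("side","top"):
    d=r.read_camera(c);print(c,d["fovy"],d["cx"],d["cy"],d["position"],np.round(d["rotation"],3).tolist(),[(k,d[k]) for k in d if k not in("frame",)and k[:3]=="dis"])
E
```

```text
side jig 0.93 [578.  55.   2.]
side lever_end 0.94 [584. -45.  60.]
side stop_dowel 0.76 [591. 137.  62.]
side jaw_face 0.78 [451. 101.  65.]
side panel 0.95 [336. 398.   3.]
side panel 0.78 [407. 116.  15.]
side panel 0.71 [533. 519.   0.]
side glue_bottle 0.64 [497. 306.   2.]
side hammer 0.72 [349. -98.   2.]
side hammer 0.46 [583. -45.  55.]
side tape_measure 0.88 [683. 246.  -1.]
side tape_measure 0.45 [407. 115.  14.]
top jig 0.62 [580.  52.  -5.]
top jig 0.59 [351. -98.   6.]
top lever_end 0.82 [584. -48.  52.]
top lever_end 0.59 [404. 114.  20.]
top stop_dowel 0.73 [590. 134.  60.]
top jaw_face 0.95 [456. 100.  67.]
top panel 0.96 [530. 519.  -1.]
top panel 0.92 [337. 405.  -0.]
top panel 0.65 [405. 116.  19.]
top glue_bottle 0.68 [501. 303.  -2.]
top hammer 0.65 [354. -98.   4.]
top hammer 0.59 [592. 138.  59.]
top tape_measure 0.83 [680. 250.   3.]
{'clock': 1.0, 'tool_pos': [242.105, -493.865, 231.294], 'orientation': [0.6, 0.374, 0.6, -0.374], 'ft_force': [0.903, 0.006, 0.266], 'finger_gap': 1.003, 'qpos': [-1.249, 0.326, -0.193, 1.052, -0.0, 1.437]}
side 53.182483796022815 320.76725453411103 240.20361520623564 [ 31.37370467 829.63074232 776.56713994] [-0.281, -0.122, 0.408, 0.86] []
top 56.31739572363756 318.40156253421696 242.4088528458887 [358.27564626 151.17321491 981.24872549] [0.711, 0.065, -0.073, -0.697] []
```

```bash
sleep 8; ls pics
```

```text
a_side.png
a_top.png
```

View pics/a_top.png

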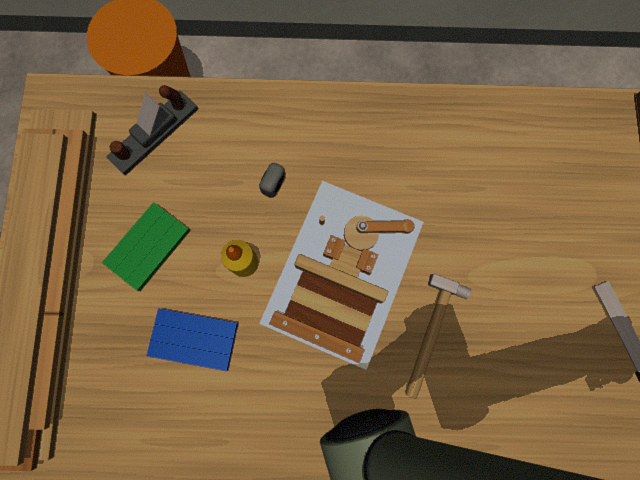

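Run:
```python
from h import *
im=cv2.imread("pics/a_side.png")[180:340,240:450]
cv2.imwrite("pics/crop1.png",cv2.resize(im,None,fx=3.5,fy=3.5,interpolation=cv2.INTER_CUBIC))
s=r.sense();print(R.from_quat(np.roll(s["orientation"],-1)).as_matrix().round(3))
```

```text
[[-0.     0.898  0.44 ]
 [-0.     0.44  -0.898]
 [-1.    -0.     0.   ]]
```

View pics/crop1.png

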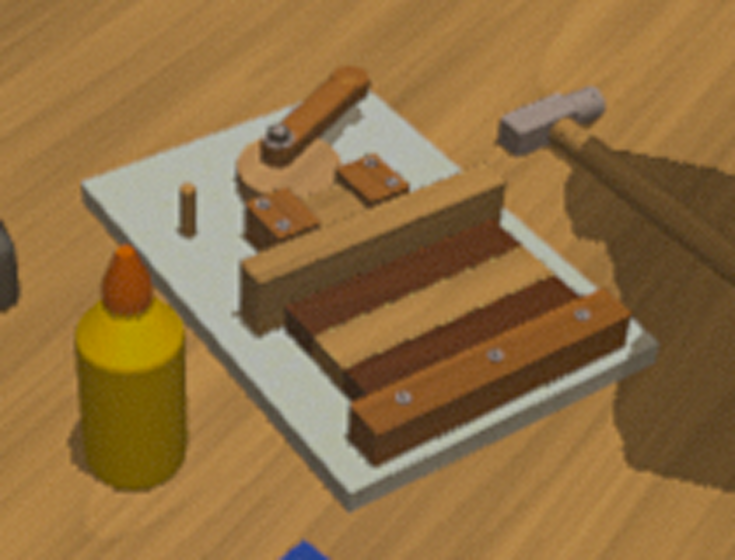

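Panel meant: the brown/cream striped one between fence and jaw, top (340,305), side crop (430,300). It is not the blue one (193,339) or the green one (147,246), which lie loose on the bench. The enlarged crop confirms this, and shows the lever pointing right (-y) with the dowel on the left. Fitted jig frame: origin (579,53.5), yaw -20.5°, cam about 0.41. I'll turn the tool so that z = jig x and y = jig y.

Emit:
servo_tool(motion="0 0 0 -0.125 0 0 1; 0 0 0 -0.125 0 0 1; 0 0 0 -0.125 0 0 1; 0 0 0 -0.125 0 0 1; 0 0 0 -0.125 0 0 1", force=40)

```text
clock: 1.52
tool_pos: [242.1, -493.9, 231.3]
orientation: [0.687, 0.169, 0.687, -0.169]
ft_force: [0.6, 0.3, 0.7]
finger_gap: 0.302
```

Emit:
servo_tool(motion="0 0 0 -0.125 0 0 1; 0 0 0 -0.06 0 0 1")

```text
clock: 1.68
tool_pos: [242.1, -493.9, 231.3]
orientation: [0.7, 0.103, 0.699, -0.103]
ft_force: [-0.4, -0.7, -0.3]
finger_gap: 0.01
```

```bash
cat >> h.py <<'E'
O=np.array([579,53.5]);A=np.radians(-20.5);J=np.array([[np.cos(A),-np.sin(A)],[np.sin(A),np.cos(A)]])
def jig(p): return np.r_[J.T@(np.array(p[:2])-O),p[2:]]
def go(x,y,z):
    "shift in tool axes to reach jig-frame point"
    s=r.sense();T=R.from_quat(np.roll(s["orientation"],-1));p=np.array(s["tool_pos"])
    d=np.r_[O+J@[x,y],z]-p
    print("jig now",jig(p).round(1),"tool shift",T.inv().apply(d).round(1),"yaw err",(np.degrees(np.arctan2(*T.as_matrix()[1::-1,1]))-69.5).round(1),"down",T.as_matrix()[2,0].round(4))
E
python3 -c "
from h import *
st();go(0,-95,150)"
```

```text
{'clock': 1.683, 'tool_pos': [242.102, -493.872, 231.288], 'orientation': [0.7, 0.103, 0.699, -0.103], 'ft_force': [-0.381, -0.717, -0.307], 'finger_gap': 0.01, 'qpos': [-1.249, 0.326, -0.193, 1.052, -0.0, 0.615]}
jig now [-123.9 -630.7  231.3] tool shift [ 81.3 526.6 158. ] yaw err 3.7 down -1.0
```

Emit:
servo_tool(motion="0 0.0375 0.011 0.06 0 0 1; 0 0.0375 0.011 0 0 0 1; 0 0.0375 0.011 0 0 0 1; 0 0.0375 0.011 0 0 0 1; 0 0.0375 0.011 0 0 0 1")

```text
clock: 2.1
tool_pos: [356.9, -338.4, 230.4]
orientation: [0.695, 0.128, 0.695, -0.131]
ft_force: [1.4, -0.6, 0.3]
finger_gap: 0.0
```

Emit:
servo_tool(motion="0 0.0375 0.011 0 0 0 1; 0 0.0375 0.011 0 0 0 1; 0 0.0375 0.011 0 0 0 1; 0 0.0375 0.011 0 0 0 1; 0 0.0375 0.011 0 0 0 1")

```text
clock: 2.52
tool_pos: [480.2, -175.3, 230.8]
orientation: [0.696, 0.128, 0.694, -0.132]
ft_force: [-0.2, 0.0, 0.6]
finger_gap: 0.001
```

```bash
python3 -c "
from h import *
st();go(0,-95,150)"
```

```text
{'clock': 2.517, 'tool_pos': [480.239, -175.275, 230.776], 'orientation': [0.696, 0.128, 0.694, -0.132], 'ft_force': [-0.208, 0.034, 0.555], 'finger_gap': 0.001, 'qpos': [-0.492, 0.251, -0.298, 1.016, -0.005, 1.45]}
jig now [ -12.4 -248.9  230.8] tool shift [ 80.  154.5  10. ] yaw err -0.7 down -1.0
```

Emit:
servo_tool(motion="0 0.038 0.003 0 0 0 1; 0 0.038 0.003 0 0 0 1; 0.03 0.038 0.003 0 0 0 1; 0.03 0.038 0.003 0 0 0 1; 0 0 0 0 0 0 1")

```text
clock: 2.93
tool_pos: [549.2, -37.8, 180.0]
orientation: [0.7, 0.126, 0.691, -0.129]
ft_force: [-1.2, -0.4, 0.2]
finger_gap: 0.001
```

```bash
python3 -c "
from h import *
go(0,-93,45); look(['lever_end','stop_dowel','jaw_face'])"
```

```text
jig now [  4.1 -96.  180. ] tool shift [134.9   3.2  -6. ] yaw err -0.3 down -0.9999
side lever_end 0.9 [581. -45.  56.]
side stop_dowel 0.58 [588. 140.  64.]
side jaw_face 0.72 [498. 306.  -1.]
side jaw_face 0.64 [451. 101.  67.]
top lever_end 0.6 [584. -50.  53.]
top lever_end 0.26 [405. 114.  18.]
top stop_dowel 0.92 [592. 139.  62.]
top jaw_face 0.57 [458. 102.  71.]
```

Emit:
servo_tool(motion="0.035 0.003 -0.007 0 0 0 1; 0.035 0 0 0 0 0 1; 0.035 0 0 0 0 0 1; 0.022 0 0 0 0 0 1; 0.006 0 0 0 0 0 1")

```text
clock: 3.75
tool_pos: [553.2, -47.2, 55.3]
orientation: [0.708, 0.13, 0.681, -0.136]
ft_force: [-0.3, 0.0, 0.2]
finger_gap: -0.004
```

Run:
```python
from h import *
go(0,-93,45)
cv2.imwrite("pics/b.png",cv2.resize(r.read_camera("side")["frame"][160:330,240:450,::-1],None,fx=3,fy=3))
# tool path (jig): centre for cam angle a, contact at radius rr, extents 14.5,11
for a in np.arange(.4,3.2,.2):
    u=np.array([np.sin(a),-np.cos(a)]);n=np.array([np.cos(a),np.sin(a)])
    d=12+abs(14.5*n[0])+abs(11*n[1]); print(a.round(2),(85*u-d*n).round(0))
```

```text
jig now [  11.1 -103.4   55.3] tool shift [  9.8  10.2 -11.7] yaw err -1.2 down -0.9993
0.4 [  6. -90.]
0.6 [ 23. -87.]
0.8 [ 40. -81.]
1.0 [ 56. -70.]
1.2 [ 69. -56.]
1.4 [ 79. -39.]
1.6 [ 86. -21.]
1.8 [89. -6.]
2.0 [89. 10.]
2.2 [86. 26.]
2.4 [80. 42.]
2.6 [70. 57.]
2.8 [56. 70.]
3.0 [40. 80.]
```

View pics/b.png

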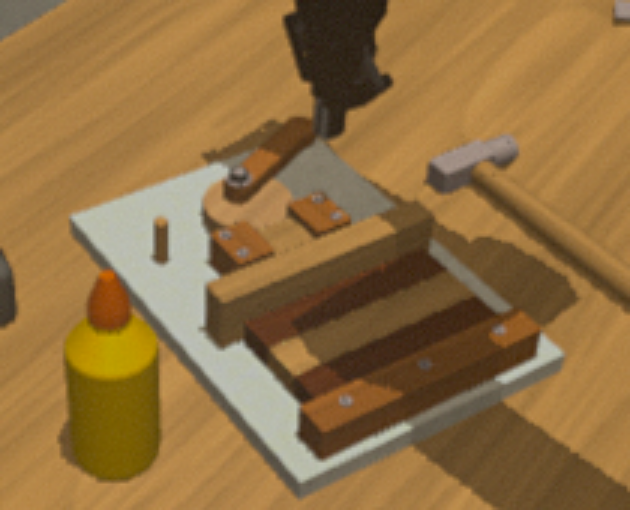

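The picture shows the fingertip beside the lever's rounded end, (330,125) in the crop, just at top height: it drifted forward and tilted slightly. I'll move back and correct it.

```bash
cat >> h.py <<'E'
def rot():
    s=r.sense();T=R.from_quat(np.roll(s["orientation"],-1))
    D=R.from_matrix(np.array([[0,J[0,1],J[0,0]],[0,J[1,1],J[1,0]],[-1,0,0]]))
    print("rotvec",(T.inv()*D).as_rotvec().round(3),"F",np.round(s["ft_force"],1))
E
python3 -c "
from h import *
go(-4,-92,46);rot();st()"
```

```text
jig now [  10.7 -103.5   55.3] tool shift [  8.7  11.2 -15.3] yaw err -1.2 down -0.9993
rotvec [-0.022  0.037  0.002] F [-1.   0.2 -1.3]
{'clock': 3.8, 'tool_pos': [552.817, -47.207, 55.313], 'orientation': [0.707, 0.13, 0.681, -0.136], 'ft_force': [-0.965, 0.176, -1.254], 'finger_gap': -0.008, 'qpos': [-0.214, 0.492, -0.445, 0.598, -0.007, 1.736]}
```

Emit:
servo_tool(motion="0 0 -0.016 -0.02 0.037 0 1; 0 0.011 0 0 0 0 1; 0.008 0 0 0 0 0 1; 0 0 0 0 0 0 1")

```text
clock: 4.13
tool_pos: [545.0, -32.8, 50.4]
orientation: [0.697, 0.127, 0.694, -0.128]
ft_force: [-1.0, -0.1, -0.4]
finger_gap: -0.004
```

```bash
python3 -c "
from h import *
go(-4,-92,46);rot()"
```

```text
jig now [ -1.6 -92.7  50.4] tool shift [ 4.4  0.7 -2.4] yaw err -0.3 down -1.0
rotvec [-0.006  0.006  0.001] F [-1.  -0.1 -0.4]
```

Emit:
servo_tool(motion="0.005 0 0 0 0 0 1; 0 0.003 0.01 0 0 0 1; 0 0.003 0.014 0 0 0 1; 0 0.004 0.014 0 0 0 1; 0 0.005 0.014 0 0 0 1")

```text
clock: 4.55
tool_pos: [595.3, -35.6, 46.1]
orientation: [0.695, 0.127, 0.696, -0.128]
ft_force: [-5.1, 2.9, 2.0]
finger_gap: -0.003
```

```bash
python3 -c "
from h import *
go(56,-70,46);rot();look(['lever_end'])"
```

```text
jig now [ 46.5 -77.7  46.1] tool shift [0.  7.8 9.5] yaw err -0.3 down -1.0
rotvec [-0.005 -0.001  0.001] F [-5.1  2.9  2. ]
side lever_end 0.92 [625. -32.  56.]
top lever_end 0.87 [629. -38.  53.]
```

Emit:
servo_tool(motion="0 0.009 0.010 0 0 0 1; 0 0.011 0.01 0 0 0 1; 0 0.012 0.008 0 0 0 1; 0 0.014 0.007 0 0 0 1; 0 0.015 0.005 0 0 0 1")

```text
clock: 5.17
tool_pos: [645.9, 2.3, 44.9]
orientation: [0.691, 0.126, 0.699, -0.135]
ft_force: [-3.1, -2.9, 1.8]
finger_gap: -0.002
```

```bash
python3 -c "
from h import *
go(89,0,46);rot();look(['lever_end'])"
```

```text
jig now [ 80.6 -24.5  44.9] tool shift [-1.5 24.6  8.1] yaw err -0.7 down -0.9999
rotvec [-0.012 -0.008  0.014] F [-3.1 -2.9  1.8]
side lever_end 0.91 [670.  20.  59.]
side lever_end 0.59 [576.  55.  -1.]
top lever_end 0.7 [673.  17.  54.]
```

Emit:
servo_tool(motion="0 0.016 0.005 -0.01 -0.008 0.01 1; 0 0.016 0.003 0 0 0 1; 0 0.016 0 0 0 0 1; 0 0.015 -0.003 0 0 0 1; 0 0.014 -0.005 0 0 0 1")

```text
clock: 5.78
tool_pos: [669.9, 66.7, 44.6]
orientation: [0.694, 0.125, 0.696, -0.135]
ft_force: [-0.6, -4.0, 0.6]
finger_gap: -0.002
```

```bash
python3 -c "
from h import *
go(70,57,46);rot();look(['lever_end'])"
```

```text
jig now [80.5 44.1 44.6] tool shift [ -1.6  12.7 -10.6] yaw err -0.7 down -0.9999
rotvec [-0.012  0.     0.015] F [-0.6 -4.   0.6]
side lever_end 0.91 [667.  95.  58.]
top lever_end 0.5 [666.  95.  56.]
```

Emit:
servo_tool(motion="0 0.011 -0.010 -0.01 0 0.01 1; 0 0.009 -0.01 0 0 0 1; 0 0.007 -0.01 0 0 0 1; 0 0.005 -0.01 0 0 0 1; 0 0.003 -0.007 0 0 0 1")

```text
clock: 6.4
tool_pos: [639.6, 113.5, 45.3]
orientation: [0.698, 0.125, 0.693, -0.131]
ft_force: [0.3, -4.6, 0.8]
finger_gap: 0.005
```

```bash
python3 -c "
from h import *
go(27,83,46);rot();look(['lever_end'])"
```

```text
jig now [35.7 77.4 45.3] tool shift [-0.8  5.5 -8.7] yaw err -0.3 down -0.9999
rotvec [-0.006  0.009  0.006] F [ 0.3 -4.6  0.8]
side lever_end 0.88 [623. 137.  59.]
side lever_end 0.67 [682. 243.  -0.]
```

Emit:
servo_tool(motion="0 0.001 -0.004 0 0 0 1; 0 0.001 -0.003 0 0 0 1; 0 0 -0.002 0 0 0 1")

```text
clock: 6.85
tool_pos: [634.4, 118.9, 45.5]
orientation: [0.699, 0.127, 0.692, -0.13]
ft_force: [2.8, -2.2, -0.4]
finger_gap: -0.002
```

Emit:
servo_tool(motion="0 0 -0.002 0 0 0 1; 0 0 -0.002 0 0 0 1")

```text
clock: 7.02
tool_pos: [632.7, 119.7, 46.0]
orientation: [0.701, 0.127, 0.69, -0.13]
ft_force: [5.2, -4.3, -1.2]
finger_gap: 0.001
```

```bash
python3 -c "
from h import *
go(27,83,46);rot();look(['lever_end'])"
```

```text
jig now [27.1 80.9 46. ] tool shift [-0.   2.1 -0.1] yaw err -0.4 down -0.9999
rotvec [-0.008  0.015  0.002] F [ 5.2 -4.3 -1.2]
side lever_end 0.92 [616. 142.  55.]
```

Nearly there; I'll push until the force shows the stop.

Emit:
servo_tool(motion="0 0 -0.003 0 0.01 0 1; 0 0 -0.003 0 0 0 1")

```text
clock: 7.38
tool_pos: [631.7, 119.8, 47.3]
orientation: [0.7, 0.128, 0.69, -0.131]
ft_force: [6.4, -5.3, -0.8]
finger_gap: -0.001
```

Emit:
servo_tool(motion="0 0 -0.004 0 0.01 0 1; 0 0 -0.004 0 0 0 1")

```text
clock: 7.55
tool_pos: [630.4, 120.8, 49.4]
orientation: [0.701, 0.129, 0.689, -0.131]
ft_force: [-1.4, 2.0, 6.8]
finger_gap: 0.003
```

```bash
python3 -c "
from h import *
go(27,83,46);rot();look(['lever_end'])"
```

```text
jig now [24.6 81.1 49.4] tool shift [3.4 1.9 2.3] yaw err -0.7 down -0.9999
rotvec [-0.012  0.016 -0.   ] F [-1.4  2.   6.8]
side lever_end 0.6 [617. 142.  58.]
side lever_end 0.35 [452.  99.  68.]
```

Run:
```python
from h import *
a=r.read_camera("side")["frame"][150:310,220:420,::-1]; b=r.read_camera("top")["frame"][170:330,260:460,::-1]
cv2.imwrite("pics/c.png",cv2.resize(np.vstack([a,b]).astype(np.uint8) if 0 else np.hstack([a,b]),None,fx=2,fy=2,interpolation=cv2.INTER_CUBIC))
rot(); st()
```

```text
rotvec [-0.011  0.014 -0.   ] F [ 4.1 -2.5  6.4]
{'clock': 7.85, 'tool_pos': [629.237, 121.568, 49.488], 'orientation': [0.7, 0.129, 0.69, -0.131], 'ft_force': [4.09, -2.479, 6.376], 'finger_gap': 0.0, 'qpos': [0.079, 0.643, -0.175, 0.739, -0.006, 2.018]}
```

View pics/c.png

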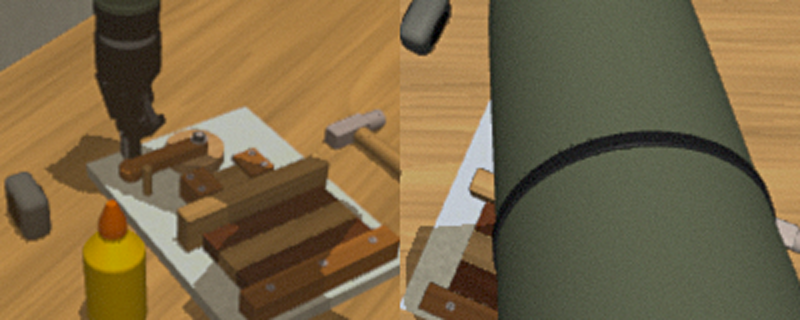

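The lever (150,160) lies at the dowel (147,180), with the fingertip behind it. The tip has ridden up a little, so I'll back off, lower it and press once more.

Emit:
servo_tool(motion="0 0 0.006 -0.01 0.014 0 1; 0.006 0 0.002 0 0 0 1; 0.002 0 0 0 0 0 1; 0 0 -0.005 0 0 0 1")

```text
clock: 8.18
tool_pos: [633.7, 121.0, 41.4]
orientation: [0.697, 0.127, 0.695, -0.126]
ft_force: [15.9, -7.6, 1.1]
finger_gap: -0.0
```

```bash
python3 -c "
from h import *
go(22,83,44);rot()"
```

```text
jig now [27.6 82.3 41.4] tool shift [-2.6  0.7 -5.6] yaw err -0.1 down -1.0
rotvec [-0.001  0.003 -0.002] F [15.9 -7.6  1.1]
```

Emit:
servo_tool(motion="0 0 -0.005 0 0 0 1; 0 0 -0.005 0 0 0 1")

```text
clock: 8.35
tool_pos: [633.9, 120.8, 42.5]
orientation: [0.704, 0.127, 0.687, -0.129]
ft_force: [12.5, -5.3, -6.0]
finger_gap: -0.002
```

```bash
python3 -c "
from h import *
go(22,83,44);rot()"
```

```text
jig now [27.8 82.3 42.5] tool shift [-1.6  0.7 -5.8] yaw err -0.3 down -0.9997
rotvec [-0.005  0.024 -0.002] F [12.5 -5.3 -6. ]
```

The lever is firm on the stop: no movement at 14-17 N. Now over to the jaw.

Emit:
servo_tool(motion="0 0 0.012 0 0.02 0 1; -0.035 0 0.002 0 0 0 1; -0.035 0 0 0 0 0 1; -0.02 -0.02 -0.03 0 0 0 1; 0 -0.02 -0.038 0 0 0 1")

```text
clock: 8.77
tool_pos: [568.3, 104.2, 125.4]
orientation: [0.693, 0.128, 0.698, -0.127]
ft_force: [0.9, 0.8, 0.1]
finger_gap: -0.002
```

Emit:
servo_tool(motion="0 -0.015 -0.038 0 0 0 1; 0 -0.015 -0.038 0 0 0 1; 0 -0.01 -0.038 0 0 0 1; 0 0 -0.02 0 0 0 1; 0 0 0 0 0 0 1")

```text
clock: 9.18
tool_pos: [407.5, 115.8, 122.4]
orientation: [0.686, 0.129, 0.705, -0.127]
ft_force: [-0.2, 0.2, 0.3]
finger_gap: -0.0
```

```bash
python3 -c "
from h import *
go(-160,0,50);rot();st();look(['lever_end','jaw_face','stop_dowel'])"
```

```text
jig now [-182.5   -1.7  122.4] tool shift [71.7  2.  24.4] yaw err -0.3 down -0.9997
rotvec [-0.006 -0.026  0.002] F [-0.2  0.2  0.3]
{'clock': 9.183, 'tool_pos': [407.461, 115.83, 122.355], 'orientation': [0.686, 0.129, 0.705, -0.127], 'ft_force': [-0.19, 0.204, 0.349], 'finger_gap': -0.0, 'qpos': [0.095, 0.23, -0.641, 0.725, 0.01, 2.029]}
side lever_end 0.7 [614. 141.  55.]
side lever_end 0.3 [592. 139.  61.]
side jaw_face 0.6 [450.  99.  67.]
side stop_dowel 0.73 [591. 138.  62.]
top lever_end 0.9 [619. 135.  54.]
top stop_dowel 0.6 [592. 137.  62.]
```

```bash
cat >> h.py <<'E'
def proj(c,P):
    P=np.atleast_2d(P).astype(float);q=R.from_quat(np.roll(c["rotation"],-1)).inv().apply(P-c["position"])
    f=240/np.tan(np.radians(c["fovy"]/2));return np.c_[c["cx"]+f*q[:,0]/-q[:,2],c["cy"]+f*q[:,1]/q[:,2]]
def w(x,y,z): return np.r_[O+J@[x,y],z]
E
python3 - <<'E'
from h import *
c=r.read_camera("side");x0,y0=250,180
im=cv2.resize(c["frame"][y0:y0+100,x0:x0+130,::-1],None,fx=6,fy=6,interpolation=cv2.INTER_CUBIC)
for a,col in((3.14,(0,255,0)),(2.98,(0,0,255))):
    u=np.array([np.sin(a),-np.cos(a)]);n=np.array([np.cos(a),np.sin(a)])
    for s in(-12,12):
        q=(proj(c,[w(*(k*u+s*n),56) for k in(20,97)])-[x0,y0])*6
        cv2.line(im,*[tuple(int(v) for v in p) for p in q],col,1)
for k in range(6):
    q=(proj(c,w(-18.5,85,60))-[x0,y0])*6
cv2.circle(im,tuple(int(v) for v in q[0]),5,(255,0,0),1)
cv2.imwrite("pics/d.png",im)
E
```

```text
(no output)
```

View pics/d.png

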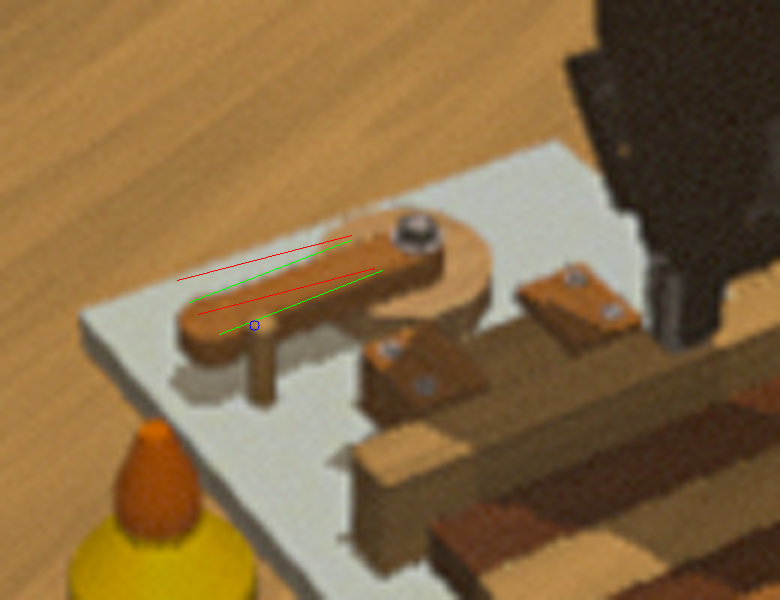

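The lever edge is parallel to the green prediction (cam 3.14) and touches the dowel at crop (258,325); the jaw is still on the panel. Next I descend behind the jaw's near face, above the panel.

Emit:
servo_tool(motion="0.02 0 0.007 0 -0.026 0 1; 0.025 0 0.004 0 0 0 1; 0.018 0 0 0 0 0 1; 0 0 0 0 0 0 1")

```text
clock: 9.97
tool_pos: [430.8, 110.4, 59.3]
orientation: [0.7, 0.129, 0.691, -0.129]
ft_force: [-2.3, 0.0, -0.3]
finger_gap: -0.002
```

```bash
python3 -c "
from h import *
go(-160,0,50);rot()"
```

```text
jig now [-158.8    1.4   59.3] tool shift [ 9.3 -1.4 -1.3] yaw err -0.5 down -0.9999
rotvec [-0.009  0.013 -0.002] F [-2.3  0.  -0.3]
```

Emit:
servo_tool(motion="0.009 -0.001 -0.003 -0.01 0.013 0 1; 0 0 0 0 0 0 1; 0 0 0.006 0 0 0 1; 0 0 0.006 0 0 0 1; 0 0 0.006 0 0 0 1")

```text
clock: 10.38
tool_pos: [444.8, 104.1, 50.4]
orientation: [0.694, 0.126, 0.698, -0.124]
ft_force: [-4.2, 0.7, -2.2]
finger_gap: -0.003
```

```bash
python3 -c "
from h import *
go(-128,0,50);rot()"
```

```text
jig now [-143.4    0.3   50.4] tool shift [ 0.3 -0.4 15.4] yaw err 0.1 down -1.0
rotvec [ 0.002 -0.005 -0.002] F [-4.2  0.7 -2.2]
```

Emit:
servo_tool(motion="0 0 0.005 0 0 0 1; 0 0 0.005 0 0 0 1; 0 0 0.004 0 0 0 1")

```text
clock: 10.63
tool_pos: [457.9, 98.9, 50.6]
orientation: [0.693, 0.126, 0.699, -0.124]
ft_force: [-2.2, 0.4, -2.0]
finger_gap: -0.001
```

Emit:
servo_tool(motion="0 0 0.003 0 0 0 1; 0 0 0.003 0 0 0 1")

```text
clock: 10.8
tool_pos: [460.0, 98.0, 50.2]
orientation: [0.69, 0.127, 0.702, -0.123]
ft_force: [-13.5, 5.3, 10.5]
finger_gap: 0.001
```

```bash
python3 -c "
from h import *
go(-128,0,50);rot()"
```

```text
jig now [-127.    -0.    50.2] tool shift [ 0.2  0.  -0.9] yaw err 0.1 down -0.9998
rotvec [ 0.002 -0.017 -0.003] F [-13.5   5.3  10.5]
```

Emit:
servo_tool(motion="0 0 0.003 0 -0.015 0 1; 0 0 0.003 0 0 0 1")

```text
clock: 10.97
tool_pos: [459.8, 98.0, 49.7]
orientation: [0.691, 0.127, 0.701, -0.122]
ft_force: [-9.5, 4.4, 8.2]
finger_gap: -0.002
```

```bash
python3 -c "
from h import *
go(-128,0,50);rot()"
```

```text
jig now [-1.272e+02 -1.000e-01  4.970e+01] tool shift [-0.3  0.1 -0.8] yaw err 0.2 down -0.9999
rotvec [ 0.004 -0.015 -0.005] F [-9.5  4.4  8.2]
```

The jaw is home. Backing off, lifting and retreating to the right, clear of the jig and above the hammer.

Emit:
servo_tool(motion="0 0 -0.015 0 0 0 1; 0 0 -0.01 0 -0.015 0 1; -0.04 0 0 0 0 0 1; -0.04 0 0 0 0 0 1; -0.04 0 0 0 0 0 1")

```text
clock: 11.38
tool_pos: [433.6, 105.2, 168.0]
orientation: [0.694, 0.125, 0.698, -0.125]
ft_force: [1.2, 0.4, -0.1]
finger_gap: 0.0
```

Emit:
servo_tool(motion="-0.03 -0.03 0 0 0 0 1; -0.01 -0.04 0 0 0 0 1; 0 -0.04 0 0 0 0 1; 0 -0.04 0 0 0 0 1; 0 -0.04 0 0 0 0 1")

```text
clock: 11.8
tool_pos: [383.2, -75.8, 223.0]
orientation: [0.709, 0.119, 0.685, -0.119]
ft_force: [-0.3, -0.4, 0.9]
finger_gap: 0.003
```

Emit:
servo_tool(motion="0 -0.04 0 0 0 0 1; 0 -0.04 0 0 0 0 1; 0 -0.04 0 0 0 0 1; 0 -0.04 0 0 0 0 1; 0 0 0 0 0 0 1")

```text
clock: 12.22
tool_pos: [330.8, -243.2, 229.5]
orientation: [0.715, 0.115, 0.677, -0.128]
ft_force: [0.6, 0.1, -0.0]
finger_gap: -0.0
```

Run:
```python
from h import *
look(["lever_end","stop_dowel","jaw_face","panel","glue_bottle","hammer","tape_measure"],save="e")
st()
a=cv2.imread("pics/e_side.png")[170:330,220:450];b=cv2.imread("pics/e_top.png")[160:390,220:480]
a=cv2.resize(a,(400,278));b=cv2.resize(b,(400,354));m=np.vstack([a,b[:,:]])
cv2.imwrite("pics/e.png",cv2.resize(m,(380,600)) if m.shape[0]>600 else m)
```

```text
side lever_end 0.76 [614. 138.  58.]
side stop_dowel 0.85 [588. 138.  61.]
side jaw_face 0.67 [470.  95.  63.]
side panel 0.89 [335. 399.   2.]
side panel 0.79 [533. 520.   3.]
side panel 0.62 [408. 117.  17.]
side glue_bottle 0.84 [500. 304.   1.]
side hammer 0.85 [ 352. -100.    3.]
top lever_end 0.94 [616. 138.  54.]
top lever_end 0.67 [353. -97.   3.]
top stop_dowel 0.78 [592. 138.  63.]
top jaw_face 0.72 [473.  89.  66.]
top panel 0.94 [531. 520.  -4.]
top panel 0.57 [405. 112.  17.]
top panel 0.56 [335. 404.   1.]
top glue_bottle 0.67 [500. 303.  -3.]
top hammer 0.67 [ 351. -101.    2.]
top tape_measure 0.75 [683. 251.  -2.]
{'clock': 13.017, 'tool_pos': [331.812, -235.328, 228.05], 'orientation': [0.715, 0.114, 0.679, -0.122], 'ft_force': [0.595, -0.038, 0.068], 'finger_gap': -0.001, 'qpos': [-0.815, 0.022, -0.579, 0.923, 0.021, 1.093]}
```

View pics/e.png

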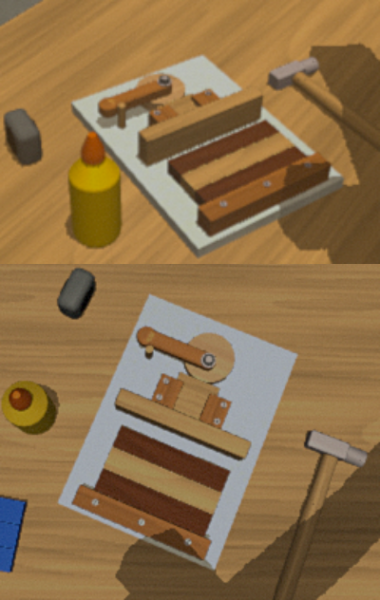

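The picture shows the lever on the dowel (150,345), a gap between the jaw and the panel, the panel against the fence, and the other things unmoved.

```bash
python3 -c "
from h import *
print(r.finish_job())"
```

```text
the job is handed in; nothing more can be done
None
```

The clamp is open and the job is handed in, at about 13 s on the robot's clock. With closed fingertips I swung the cam lever round to its stop dowel, then pushed the jaw forward off the panel until it was home against the cam. The arm finished about 230 mm up, clear of the jig, with nothing gripped and no contact force.

- **Lever:** it did not move under a final push of about 14–17 N. In the side picture its edge lies parallel to the outline for cam 3.14 and touches the dowel.
- **Jaw:** it slid about 20 mm, and did not move under a last push of about 10–15 N.
- **Panel and bench:** the panel stayed in place, within about 4 mm of where the networks first put it. The bottle, hammer and tape measure also read within about 4 mm of their first positions.
- **Checks that disagreed:**
  - The networks' lever-end positions were 2–9 mm off the stop position; I relied on the push and the outline instead.
  - The fingertips rode a few mm up the lever on the first push to the stop, so I lowered them and pressed again.
  - In the last look the side camera did not report the tape measure, but the top camera did.

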